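# Set up the lace bobbin winder for the bobbin lying in it

### The arm

A 7-joint arm with a two-finger parallel gripper is mounted at the origin on the work surface. World frame = base frame: x ahead of the robot, y to its left, z up, the work surface at z = 0. Lengths are in mm, angles in rad, forces in N, time in s.
With the tool pointing down it reaches from about 400 to 875 mm from the base axis. Payload 4.4 kg.
Tool frame: the origin (TCP) lies at the very end of the fingers, on their centre line; the grasp point (between the pads) lies 19 mm behind it; z points along the fingers, y is the line along which they close (so a half turn about z gives the same grasp; the last joint's range is limited). The gripper opens to 85 mm and grips with 20 to 120 N. Pads are 22 mm wide; open, the fingers measure 114 mm over their backs; the gripper's body (76 mm by 85 mm) begins 54 mm behind the grasp point. The pads swing forward as they close: fully open they stand 13 mm farther back than shut.
Start: joints at [-1.173, 0.628, 0.038, 1.517, -0.027, 0.996, -0.02], TCP at [290.757, 581.359, 231.313] pointing down, gripper open.
Joint ranges: [-3.06, 3.06], [-0.37, 2.12], [-1.25, 1.32], [0.18, 2.47], [-1.1, 4.24], [0.23, 1.98], [-2.94, 2.94]. Speed limits (rad/s): [2.57, 2.57, 3.14, 3.14, 3.14, 3.14, 3.14].

### API

Orientations are given as [roll, pitch, yaw] about the fixed x, y, z axes, in that order (R = Rz(yaw) Ry(pitch) Rx(roll)).
In Python, from cell import read_state, get_image, camera_info, finish_job gives the robot as it stands.
- The arm moves only by the tool play_rows, never from a script. Its argument "deltas" is one flat list of numbers, 7 for each row, row after row: the shift along the tool's x, y, z in mm, then the turn, a rotation vector about the tool's x, y, z in rad, then the opening, from 0 (shut) to 1 (fully open). In form: [dx, dy, dz, ax, ay, az, grip, dx, dy, dz, ax, ay, az, grip, ...]. A call has 1 to 10 rows; each row is the pose to reach, as a shift and turn from the pose commanded when the call began, along the tool's axes at that moment; what a row does not reach only later rows make up. A row lasts 1/8 s, in which the tool goes at most 62.5 mm and 10.7 degrees, less where a joint would pass 70% of its speed; a pose out of reach is approached as far as the arm can. A call with a gripper value outside its range is refused whole. The fingers move at their own pace and stop on an object; the grip force is fixed at half the most. Time passes only in rows, so rows that repeat a pose let the fingers close. It gives the time, the measured TCP pose, the force, the opening and the grip force at its end, in the units of the state.
- read_state(): the state, without advancing time (a new reading comes with each control period).
- get_image(name): name is "scene" or "top" or "wrist"; returns the picture (480x640x3 uint8, red, green, blue); there is no depth.
- camera_info(name): a dict with "fx", "fy", "cx", "cy" (pixels), "T" (4x4, takes a point from camera to world coordinates). Camera axes: x right, y down, z forward; pixel columns grow to the right and rows downward; lengths in mm; the calibration is good to about 2 mm. A picture is of the moment at which its call begins: read the wrist's pose just before it. camera_info takes no time and is no camera call; for the wrist camera it gives the pose at the moment of the call.
- finish_job(): hands the job in; it is judged then, once.
The state is a dict: "clock": time; "qpos": joint angles; "qd": joint speeds; "tau": joint torques, N m; "eef_pos": TCP position; "tool_rot": TCP orientation; "force": force on the tool from outside, world axes, zero at the start; "torque": the same for the moment, N m; "width": finger opening in mm; "gripper_force": force on a finger pad.
Only numpy, scipy, OpenCV 4.12 (cv2) and the standard library are available. Lean on these libraries where they do the work, as an engineer would, in place of code of your own. Each camera call takes 0.05 s, during which the arm holds its last target. There are 200 camera calls.

### The job

Set the bobbin winder up for whichever of the three bobbins lies in its cradle, the front pair of rests between headstock and tailstock: turn the sunken knob so that it points at the mark (short, medium or long) for that bobbin, and slide the tailstock up so that its sprung plunger is pressed about half way in against the bobbin's end. Leave all three bobbins in their rests and do not disturb anything else on the table.

Things in the scene. Friction and masses are not known exactly. Their poses are not given: they have to be found in the camera images.
- winder: Grey metal bobbin winder fixed to the table, T-shaped from above. Origin at table height; x from the robot's side to the back, y along the bed to the left, z up (mm below in this frame). Bed x -9 to 137, y -192 to 168, 20 high. In front of it the control block: x -121 to -9, y -65 to 65, 46 high, with the knob's well and three white marks. Headstock: box x 19 to 71, y 100 to 162, top at 105.
- drive_face (a point): Centre of the headstock's drive face (end of a steel stub 20 mm across, looking to winder -y), at winder x 45, y 85, z 60 mm. The bobbin in the cradle has its head 2 mm from it, and slides up against it when pushed. Axes are the winder's.
- cradle (a point): Middle of the winding cradle, at winder x 45, y 30, z 60 mm (bobbin axis height): the pair of V rests nearest the control block, in line with headstock and tailstock. Two like pairs behind it, at winder x 90 and 122, hold the spare bobbins. Axes are the winder's.
- well_floor (a point): Centre of the floor of the knob's round well, 14 mm above the table, at winder x -75, y 0. The well is 76 mm across and 32 mm deep, its rim 46 mm above the table. Axes are the winder's.
- knob_grip (a point): On the knob's vertical axis, 22 mm above the well's floor. The knob is a black upright bar 34 mm long and 12 mm thick, 4 to 29 mm above the well's floor (top 3 mm below the rim), gripped across its 12 mm. A low thin nose at one end and a white line on top show where it points: along this x axis. The well's wall is 32 mm from the bar's flats, so open the fingers only 20 to 30 mm to go in.
- knob (a joint): Angle of the knob (rad), 0 to 2.4, growing clockwise seen from above. It points at the short mark at 0.35, at the medium mark at 1.20 (winder +x) and at the long mark at 2.05. Light friction, about 0.04 N m; it stays where it is left. It starts between the short and the medium mark.
- mark_short (a point): Middle of the short mark, for the short bobbin: white raised bar 7 mm long on the block's top, behind the well to the left, pointing radially away from the knob (0.85 rad left of winder +x).
- mark_medium (a point): Middle of the medium mark, for the medium bobbin: white raised bar 13 mm long on the block's top, straight behind the well (winder +x).
- mark_long (a point): Middle of the long mark, for the long bobbin: white raised bar 19 mm long on the block's top, behind the well to the right (0.85 rad right of winder +x).
- tailstock (a joint): Travel of the tailstock along the bed (m), 0 at the right-hand end, growing towards the headstock (winder +y), up to 0.11. Dragging friction about 6 N; it stays where it is left. It starts between 0 and 0.02.
- tailstock_tab (a point): In the tailstock's black upright tab, on its centre line, 105 mm above the table. The tab is 26 mm (winder x) by 14 mm (winder y), 73 to 117 mm above the table, on an aluminium block 42 by 36 mm, 53 mm high, with a 30 by 30 mm step up to 73 mm. The tab's centre is at winder x 45, y -130 mm plus the travel. Axes are the winder's.
- plunger_tip (a point): Tip of the tailstock's sprung plunger, a steel pin 9 mm across on the cradle's axis, 60 mm above the table. Free, it stands 45 mm ahead (winder +y) of the tab's centre; it can be pressed back 12 mm. Axes are the winder's.
- plunger (a joint): How far the plunger is pressed back into the tailstock (m): 0 free, 0.012 fully in. Spring 350 N/m, about 2 N half way.
- bobbin_short: The short lace bobbin, plain turned light wood, 100 mm long, 16 mm across at its thickest, about 20 g. Origin on its axis at the head end (nearest the headstock end); the bobbin runs from there along its -y axis, to its tail end 100 mm away. At the start it lies, by chance, in the cradle or in one of the two spare rests, parallel to the bed, its axis 60 mm above the table.
- bobbin_medium: The medium lace bobbin, plain turned light wood, 120 mm long, 16 mm across at its thickest, about 20 g. Origin on its axis at the head end (nearest the headstock end); the bobbin runs from there along its -y axis, to its tail end 120 mm away. At the start it lies, by chance, in the cradle or in one of the two spare rests, parallel to the bed, its axis 60 mm above the table.
- bobbin_long: The long lace bobbin, plain turned light wood, 140 mm long, 16 mm across at its thickest, about 20 g. Origin on its axis at the head end (nearest the headstock end); the bobbin runs from there along its -y axis, to its tail end 140 mm away. At the start it lies, by chance, in the cradle or in one of the two spare rests, parallel to the bed, its axis 60 mm above the table.
- spool: Wooden spool, 36 mm across, 38 mm high, standing to the front right of the winder; origin under its centre. Bystander.
- pin_tin: Small steel pin tin, 48 mm across, 30 mm high, to the front left of the winder; origin under its centre. Bystander.
- awl: Awl with a handle, 140 mm long, lying on the table to the robot's right; origin under it. Bystander.
- mug: White mug, 76 mm across, 90 mm high, to the far right; origin under its centre. Bystander.
- tub: Open white plastic tub, 120 by 170 by 60 mm, to the right; origin under its centre. Bystander.
There are look-alikes about, which are no part of the job. Leave any orange look-alike of the bobbin_long alone. What is shaped like the bobbin_short but purple is not meant.

How it is judged:
By the outcome, as a careful person would: the job done as asked, in the order asked, and still so for the second after the job is handed in, with the robot touching nothing.
It also fails if it takes over 45 s, if anything falls off the work surface, if the arm or the gripper's body presses on something with over 40 N, if the wrist force passes 120 N, or if a joint passes its speed limit or range.

## Working session

There is one attempt and no reset: what is moved stays moved. The work goes in short steps, Python scripts to look and compute and a tool call to move; the robot and the scene stay as the last step left them, time stands still between calls to the robot, and variables do not carry over. Pictures are saved under pics/ and viewed, at most 10 in all, crops included, and the job is handed in when it is done.

Besides the shell and the picture viewer there is one more tool, called after ">>>" as name(argument=value, ...), one argument or row to a line, values as JSON. play_rows: Moves the arm, as the interface text tells. Its arguments: {"type":"object","properties":{"deltas":{"type":"array"}},"required":["deltas"]}

```bash
mkdir -p pics; ls
python3 - <<'E'
from cell import *
import cv2
s=read_state();print(s)
for n in("scene","top"):
    im=get_image(n);cv2.imwrite(f"pics/{n}0.png",im[:,:,::-1]);c=camera_info(n);print(n,c)
E
```

```text
pics
{'clock': 0.0, 'qpos': array([-1.17281399,  0.62933355,  0.0384409 ,  1.51840306, -0.02699586,
        0.99631288, -0.02001466]), 'qd': array([ 1.16187254e-03,  9.02731359e-05,  1.04282039e-03,  5.18617065e-04,
       -7.35094282e-04, -3.57764512e-04, -2.62764757e-05]), 'tau': array([-9.13573285e-05, -5.63406587e+01,  1.22595571e+00, -1.93447709e+01,
        1.09500729e-02,  1.06262232e-02, -6.85269271e-06]), 'eef_pos': array([290.45250761, 580.7705965 , 230.38602576]), 'tool_rot': array([-3.13965402e+00,  2.87132232e-05,  2.67779800e+00]), 'force': array([ 0.63134167, -0.01034589,  0.29889078]), 'torque': array([ 0.01977968, -0.03767569,  0.00640637]), 'gripper_force': 0.0, 'width': 85.21035916987869}
scene {'fx': 534.8039822003481, 'fy': 534.8039822003481, 'cx': 324.879835613204, 'cy': 250.0619091546708, 'T': array([[-5.80434868e-01,  4.50618638e-01, -6.78261164e-01,
         1.16722758e+03],
       [ 8.14119886e-01,  3.03286141e-01, -4.95203320e-01,
         3.95127328e+02],
       [-1.74406348e-02, -8.39619176e-01, -5.42895445e-01,
         6.19895090e+02],
       [ 0.00000000e+00,  0.00000000e+00,  0.00000000e+00,
         1.00000000e+00]])}
top {'fx': 449.0327132347156, 'fy': 449.0327132347156, 'cx': 317.03424385644075, 'cy': 233.03411365297646, 'T': array([[ 3.55491592e-03, -9.86408795e-01,  1.64271272e-01,
         3.39769149e+02],
       [-9.99988582e-01, -2.98198517e-03,  3.73418268e-03,
        -1.05309705e+02],
       [-3.19357614e-03, -1.64282671e-01, -9.86408133e-01,
         9.70661934e+02],
       [ 0.00000000e+00,  0.00000000e+00,  0.00000000e+00,
         1.00000000e+00]])}
```

View pics/top0.png

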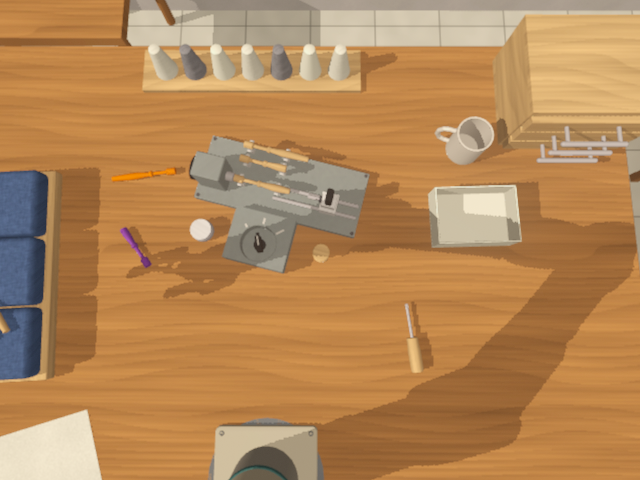

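View pics/scene0.png

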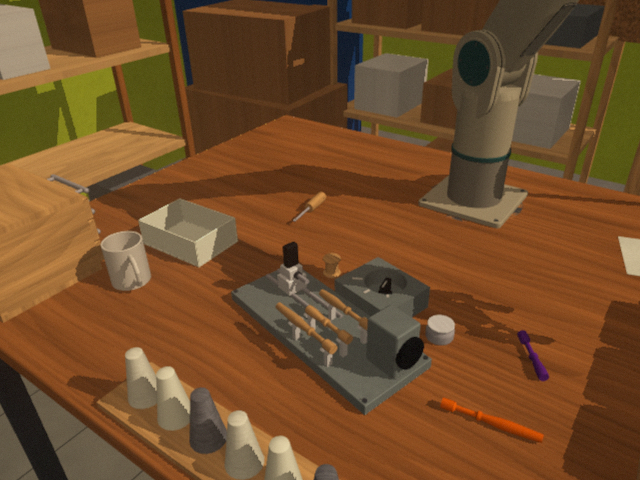

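The top view shows the winder rotated, its bed corners at about (216,137), (369,175) and (354,237). The knob is at (259,242), the tailstock tab at (329,197) and the cradle bobbin spans about (233,178) to (290,192). I'll enlarge that area.

Run:
```python
import cv2
im=cv2.imread("pics/top0.png")[125:280,185:385]
cv2.imwrite("pics/crop1.png",cv2.resize(im,None,fx=4,fy=3.87,interpolation=cv2.INTER_CUBIC)[:600,:800])
```

```text
(no output)
```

View pics/crop1.png

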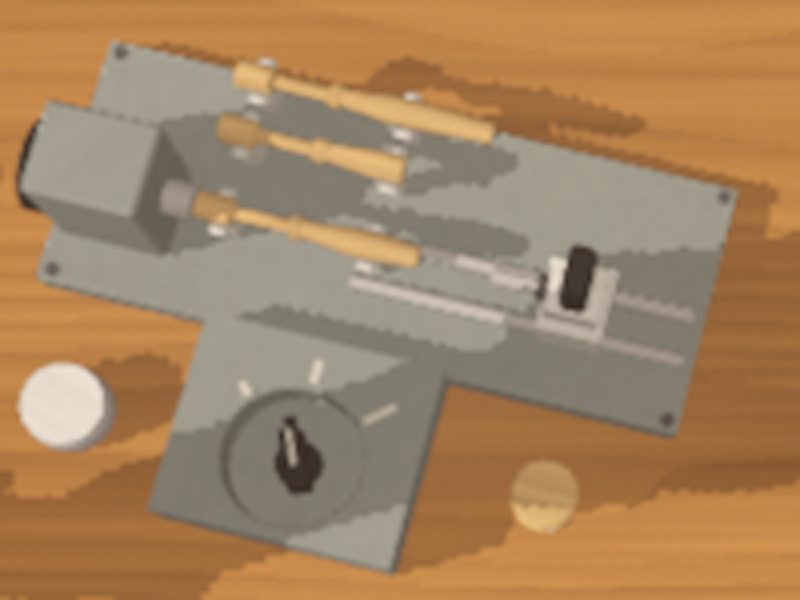

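The crop shows bed corners at (112,40), (738,190), (675,437) and (38,280), and block front corners at (150,510) and (393,572). The cradle bobbin runs (193,205) to (418,252), and the spares run (235,75) to (494,132) and (218,128) to (405,172). The knob nose points up, slightly left.

```bash
cat > h.py <<'E'
import numpy as np, cv2, json
from cell import *
from scipy.spatial.transform import Rotation as R
def ray(c,u,v,z):
    T=c["T"];d=T[:3,:3]@[(u-c["cx"])/c["fx"],(v-c["cy"])/c["fy"],1];o=T[:3,3]
    return o+d*(z-o[2])/d[2]
def proj(c,p):
    q=np.linalg.inv(c["T"])@np.r_[p,1];return np.array([c["fx"]*q[0]/q[2]+c["cx"],c["fy"]*q[1]/q[2]+c["cy"]])
def fit(w,p):  # 2D rigid: world = R w + t
    w=np.array(w,float);p=np.array(p)[:,:2];a=w-w.mean(0);b=p-p.mean(0)
    th=np.arctan2((a[:,0]*b[:,1]-a[:,1]*b[:,0]).sum(),(a*b).sum())
    M=np.array([[np.cos(th),-np.sin(th)],[np.sin(th),np.cos(th)]]);return th,p.mean(0)-M@w.mean(0)
def W(pose,x,y,z):
    th,t=pose;c,s=np.cos(th),np.sin(th);return np.array([c*x-s*y+t[0],s*x+c*y+t[1],z])
def inv(pose,p):
    th,t=pose;c,s=np.cos(th),np.sin(th);d=np.array(p)[:2]-t;return np.array([c*d[0]+s*d[1],-s*d[0]+c*d[1]])
E
python3 - <<'E'
from h import *
c=camera_info("top")
P=lambda x,y,z:ray(c,185+x/4-.4,125+y/3.87-.4,z)
w=[(137,168),(137,-192),(-9,-192),(-9,168),(-121,65),(-121,-65)]
p=[P(112,40,20),P(738,190,20),P(675,437,20),P(38,280,20),P(150,510,46),P(393,572,46)]
pose=fit(w,p);print(pose)
for a,b in zip(w,p):print(a,inv(pose,b).round(1))
for n,a,b,z in(("cr",(193,205),(418,252),60),("back",(235,75),(494,132),60),("mid",(218,128),(405,172),60)):
    a,b=P(*a,z),P(*b,z);print(n,inv(pose,a).round(1),inv(pose,b).round(1),np.linalg.norm(a-b).round(1))
print("tab",inv(pose,P(583,262,117)).round(1),"knob",inv(pose,P(298,460,43)).round(1))
a,b=inv(pose,P(298,465,43)),inv(pose,P(287,425,43));print("kang",np.degrees(np.arctan2(*(b-a)[::-1])))
json.dump([pose[0],list(pose[1])],open("pose.json","w"))
for n,q in (("knob",(-75,0,50)),("tab",(45,-120,105)),("cradle",(45,30,60))):print(n,W(pose,*q).round(1))
s=read_state();print(R.from_euler("xyz",s["tool_rot"]).as_matrix().round(3))
cw=camera_info("wrist");T=np.eye(4);T[:3,:3]=R.from_euler("xyz",s["tool_rot"]).as_matrix();T[:3,3]=s["eef_pos"]
print((np.linalg.inv(T)@cw["T"]).round(2),cw["fx"],cw["cx"],cw["cy"])
E
```

```text
(np.float64(-0.24752292800957207), array([544.78350444,   2.66126454]))
(137, 168) [137.3 168. ]
(137, -192) [ 136.4 -190.5]
(-9, -192) [  -9.8 -190.4]
(-9, 168) [ -8.9 166.5]
(-121, 65) [-120.1   64.5]
(-121, -65) [-120.9  -66. ]
cr [44.4 86.2] [ 48.3 -35. ] 121.3
back [121.1  85.2] [123.5 -56.5] 141.7
mid [89.6 85.5] [ 90.  -16.8] 102.4
tab [  49.5 -122.1] knob [-74.7  -2. ]
kang 30.28626246097653
knob [472.1  21.   50. ]
tab [ 559.  -124.7  105. ]
cradle [595.8  20.7  60. ]
[[-0.894  0.447 -0.001]
 [ 0.447  0.894 -0.002]
 [-0.    -0.002 -1.   ]]
[[  -0.     -0.95   -0.31   79.9 ]
 [   1.     -0.      0.      0.46]
 [  -0.     -0.31    0.95 -141.95]
 [   0.      0.      0.      1.  ]] 428.1989648629059 323.99463668162366 234.42312823120912
```

The cradle bobbin measures 121 mm, so it is the medium one. The spares measure 142 and 102 mm, which fits the other two. The winder pose fits to within 1.6 mm. I'll go above the knob with the fingers partly closed.

>>> play_rows(
  deltas=[-41,-42,4,0,0,-0.07,0.3,-83,-84,8,0,0,-0.15,0.3,-124,-126,12,0,0,-0.22,0.3,-165,-168,16,0,0,-0.3,0.3,-206,-210,20,0,0,-0.37,0.3,-248,-252,24,0,0,-0.45,0.3,-289,-294,28,0,0,-0.52,0.3,-330,-335,32,0,0,-0.6,0.3,-371,-377,36,0,0,-0.67,0.3,-413,-419,40,0,0,-0.744,0.3],
)

```text
clock: 1.35
eef_pos: [472.9, 20.1, 191.1]
tool_rot: [3.141, -0.0, -2.859]
force: [1.3, 0.0, -0.4]
width: 25.3
gripper_force: 0.0
```

>>> play_rows(
  deltas=[0,0,0,0,0,0,0.3,0,0,0,0,0,0,0.3,0,0,0,0,0,0,0.3],
)

```text
clock: 1.72
eef_pos: [472.3, 23.7, 191.3]
tool_rot: [3.141, -0.0, -2.859]
force: [-0.2, 0.0, 0.1]
width: 25.8
gripper_force: 0.0
```

Run:
```python
from h import *
s=read_state();print(s["clock"],s["eef_pos"],s["tool_rot"],s["width"],s["qpos"].round(2),s["force"])
c=camera_info("wrist");im=get_image("wrist");cv2.imwrite("pics/w1.png",im[:,:,::-1])
p=json.load(open("pose.json"));pose=(p[0],np.array(p[1]))
np.savez("w1.npz",T=c["T"])
for q in((-75,0,43),(-75,0,14),(-37,0,46),(-75,38,46),(-75,-38,46),(-9,65,46),(-9,-65,46),(45,-122,117)):print(q,proj(c,W(pose,*q)).round(0))
```

```text
1.725 [472.28070135  23.65322102 191.29842016] [ 3.14086022e+00 -1.30118906e-04 -2.85855291e+00] 25.800010446627663 [-0.    0.44 -0.15  2.04  0.1   0.67  1.64] [-0.15364915  0.02724196  0.0854738 ]
(-75, 0, 43) [319. 213.]
(-75, 0, 14) [319. 203.]
(-37, 0, 46) [292. 258.]
(-75, 38, 46) [365. 240.]
(-75, -38, 46) [270. 187.]
(-9, 65, 46) [349. 328.]
(-9, -65, 46) [193. 247.]
(45, -122, 117) [ 25. 318.]
```

View pics/w1.png

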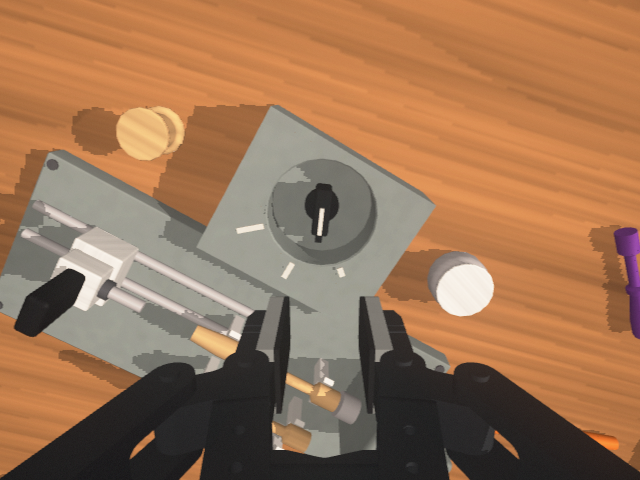

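The wrist view shows the knob at about (321,207), with its white line and nose pointing down the image at (320,237). The marks are at (250,228), (288,271) and (341,273), the well rim spans columns 268 to 377, and the tab is at (50,300). I'll measure the rim and the knob line more exactly.

Run:
```python
from h import *
im=cv2.imread("pics/w1.png");c=camera_info("wrist")
p=json.load(open("pose.json"));pose=(p[0],np.array(p[1]))
V=im.max(2).astype(int);S=V-im.min(2)
def blobs(m,box,z,amin):
    x0,y0,x1,y1=box;mm=np.zeros(m.shape,np.uint8);mm[y0:y1,x0:x1]=m[y0:y1,x0:x1]
    for k in cv2.findContours(mm,0,cv2.CHAIN_APPROX_NONE)[0]:
        if cv2.contourArea(k)>=amin:
            r=cv2.minAreaRect(k);bp=cv2.boxPoints(r)
            q=np.array([ray(c,*t,z)[:2] for t in bp]);e1,e2=q[1]-q[0],q[2]-q[1]
            L=e1 if np.linalg.norm(e1)>np.linalg.norm(e2) else e2
            print(np.round(r[0],1),cv2.contourArea(k),"wind",inv(pose,q.mean(0)).round(1),"world",q.mean(0).round(1),"len",np.linalg.norm(e1).round(1),np.linalg.norm(e2).round(1),"ang",np.degrees(np.arctan2(L[1],L[0])).round(1))
print("white line");blobs(((V>170)&(S<60)).astype(np.uint8),(295,175,350,245),43,15)
print("marks");blobs(((V>200)&(S<60)).astype(np.uint8),(225,220,360,285),47,15)
print("black");blobs((V<50).astype(np.uint8),(290,170,350,250),43,60)
for z,pts in((46,[(268,212),(377,212),(322,158),(322,265)]),):
    q=np.array([ray(c,*t,z)[:2] for t in pts]);print("rim",inv(pose,q.mean(0)).round(1),q.mean(0).round(1))
for u,v in((273,105),(434,205),(196,246)):print("blk",inv(pose,ray(c,u,v,46)).round(1))
for a,r in((.85,0),(0,0),(-.85,0)):pass
```

```text
white line
[320.3 221.6] 90.5 wind [-69.9   4.2] world [478.   23.9] len 20.0 3.1 ang -169.8
marks
[340.7 272.1] 40.0 wind [-45.6  35.6] world [509.3  48.3] len 4.1 6.9 ang 34.1
[287.5 270.2] 80.0 wind [-27.4   1.6] world [518.6  10.9] len 13.1 4.3 ang 164.5
[249.7 228.1] 126.5 wind [-41.9 -36.6] world [495.2 -22.5] len 19.2 4.2 ang 116.8
[319.7 227. ] 36.5 wind [-67.4   5.2] world [480.7  24.2] len 10.4 2.5 ang -168.6
black
[323.1 211.3] 904.5 wind [-77.2   2.4] world [470.5  23.9] len 22.4 40.3 ang 31.0
rim [-76.9   1.7] [470.6  23.2]
blk [-122.7  -61.7]
blk [-120.8   65.5]
blk [-10.4 -63.4]
```

The knob centre is near (471, 23), in line with the rim. Its line points about 10° in world, so I'll turn the tool +0.10 and go down.

>>> play_rows(
  deltas=[1.3,0,40,0,0,0.1,0.3,1.3,0,90,0,0,0.1,0.3,1.3,0,120,0,0,0.1,0.3,1.3,0,140,0,0,0.1,0.3,1.3,0,155,0,0,0.1,0.3,1.3,0,165,0,0,0.1,0.3,1.3,0,170,0,0,0.1,0.3,1.3,0,170,0,0,0.1,0.3],
)

```text
clock: 2.78
eef_pos: [471.6, 21.5, 21.4]
tool_rot: [3.142, 0.0, -2.961]
force: [-0.2, -0.4, 0.5]
width: 25.6
gripper_force: 0.0
```

>>> play_rows(
  deltas=[0,0,0,0,0,0,0,0,0,0,0,0,0,0,0,0,0,0,0,0,0,0,0,0,0,0,0,0],
)

```text
clock: 3.28
eef_pos: [471.8, 21.6, 21.9]
tool_rot: [-3.142, 0.001, -2.961]
force: [-0.7, 0.3, 6.0]
width: 10.8
gripper_force: 59.9
```

>>> play_rows(
  deltas=[0,0,0,0,0,0.1,0,0,0,0,0,0,0.2,0,0,0,0,0,0,0.3,0,0,0,0,0,0,0.38,0,0,0,0,0,0,0.43,0,0,0,0,0,0,0.43,0,0,0,0,0,0,0.43,0],
)

```text
clock: 4.15
eef_pos: [471.8, 21.9, 21.9]
tool_rot: [3.141, 0.001, 2.892]
force: [-0.8, 1.5, 7.0]
width: 10.7
gripper_force: 60.0
```

>>> play_rows(
  deltas=[0,0,0,0,0,0,0.3,0,0,0,0,0,0,0.3,0,0,0,0,0,0,0.3,0,0,-15,0,0,0,0.3,0,0,-50,0,0,0,0.3,0,0,-110,0,0,0,0.3,0,0,-170,0,0,0,0.3,0,0,-190,0,0,0,0.3,0,0,-190,0,0,0,0.3,0,0,-190,0,0,0,0.3],
)

```text
clock: 5.4
eef_pos: [470.6, 21.4, 210.9]
tool_rot: [-3.141, -0.001, 2.892]
force: [-0.4, -0.1, -0.1]
width: 25.4
gripper_force: 0.0
```

Run:
```python
from h import *
s=read_state();print(s["clock"],s["eef_pos"],s["tool_rot"],s["width"],s["force"])
c=camera_info("wrist");im=get_image("wrist");cv2.imwrite("pics/w2.png",im[:,:,::-1])
p=json.load(open("pose.json"));pose=(p[0],np.array(p[1]))
for q in((-75,0,46),(45,-122,117),(45,-35,60)):print(q,proj(c,W(pose,*q)).round(0))
```

```text
5.4 [470.6204241   21.38482526 210.85131903] [-3.14109880e+00 -1.19413485e-03  2.89178406e+00] 25.412698136643115 [-0.37168846 -0.13559969 -0.09911891]
(-75, 0, 46) [323. 211.]
(45, -122, 117) [141. 413.]
(45, -35, 60) [279. 362.]
```

View pics/w2.png

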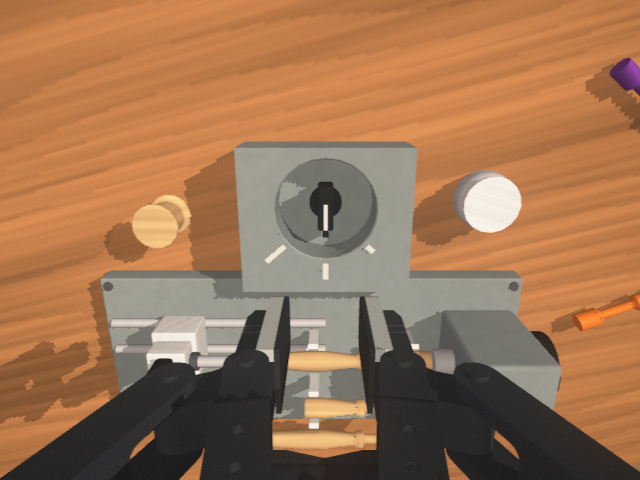

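The knob now points squarely at the medium mark: the line is at column 325 and the mark at (325,271). Next I'll go above the tailstock tab.

>>> play_rows(
  deltas=[-30,-30,0,0,0,0,0.5,-60,-60,0,0,0,0,0.5,-90,-90,0,0,0,0,0.5,-120,-121,0,0,0,0,0.5,-120,-121,0,0,0,0,0.5,-120,-121,0,0,0,0,0.5,-120,-121,0,0,0,0,0.5],
)

```text
clock: 6.32
eef_pos: [557.1, -123.7, 210.7]
tool_rot: [3.141, -0.002, 2.894]
force: [0.6, 0.6, -0.4]
width: 42.9
gripper_force: 0.0
```

Run:
```python
from h import *
s=read_state();print(s["clock"],s["eef_pos"],s["tool_rot"],s["width"],s["force"])
c=camera_info("wrist");im=get_image("wrist");cv2.imwrite("pics/w3.png",im[:,:,::-1])
p=json.load(open("pose.json"));pose=(p[0],np.array(p[1]));print("tcp wind",inv(pose,s["eef_pos"]))
np.save("T3.npy",c["T"])
for q in((45,-122,117),(45,-122,73),(45,-35,60),(45,85,60)):print(q,proj(c,W(pose,*q)).round(0))
```

```text
6.325 [ 557.05671847 -123.71895118  210.70431593] [ 3.14094631e+00 -1.87429159e-03  2.89386275e+00] 42.89020437064549 [ 0.58136065  0.64652641 -0.38847205]
tcp wind [  42.86270381 -119.52145971]
(45, -122, 117) [318. 244.]
(45, -122, 73) [319. 222.]
(45, -35, 60) [442. 217.]
(45, 85, 60) [611. 217.]
```

View pics/w3.png

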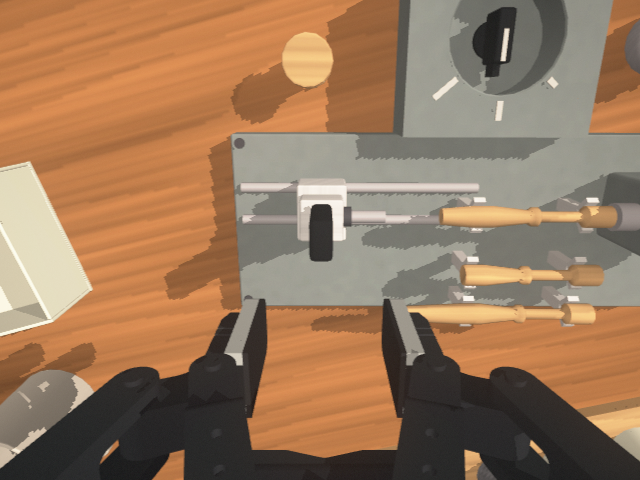

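The view shows the tab top at about (320,245), the plunger tip near (385,216) and the bobbin tail at (440,216), with the bobbin running to its head at about (610,215). I'll measure these.

Run:
```python
from h import *
im=cv2.imread("pics/w3.png");c=camera_info("wrist")
p=json.load(open("pose.json"));pose=(p[0],np.array(p[1]))
V=im.max(2).astype(int);S=V-im.min(2)
m=np.zeros(V.shape,np.uint8);m[200:268,300:342]=(V<60)[200:268,300:342]
ys,xs=np.nonzero(m);print("black",xs.min(),xs.max(),ys.min(),ys.max())
for r in(235,245,255):
    x=np.nonzero(m[r])[0];print(r,x.min(),x.max(),inv(pose,ray(c,x.min(),r,117)).round(1),inv(pose,ray(c,x.max()+1,r,117)).round(1))
print("tab far edge",inv(pose,ray(c,320,ys.max()+1,117)).round(1))
w=((S>70)&(V>120));r=w[210:224,425:500].sum(0);print("wood from",425+np.nonzero(r>4)[0].min())
u=425+np.nonzero(r>4)[0].min();print("tail",inv(pose,ray(c,u,216,60)).round(1))
print(V[216,340:445:3],V[212,340:445:3],V[220,340:445:3],sep="\n")
for u in(385,):print("tip",inv(pose,ray(c,u,216,60)).round(1))
for u,v,z in((233,134,20),(234,305,20),(499,110,47)):print(inv(pose,ray(c,u,v,z)).round(1))
x=np.nonzero(w[210:224,560:640].sum(0)>4)[0]+560;print("head",x.max(),inv(pose,ray(c,x.max(),216,60)).round(1))
```

```text
black 310 331 205 260
235 310 331 [  40.1 -126.8] [  40.1 -114. ]
245 310 331 [  46.2 -126.9] [  46.2 -114. ]
255 310 331 [  52.4 -126.9] [  52.5 -114. ]
tab far edge [  56.2 -121.1]
wood from 442
tail [ 44.5 -34.9]
[247 193 108 110 221 230 230 230 230 230 230 229 229 230 230 227 216 217
 218 217 218 217 216 217 185 185 152 153 152 184 150 149 151 143 136]
[246 197 104 103 204 217 216 215 217 215 215 216 215 217 215 195 160 160
 160 157 158 158 160 161 160 160 159 161 159 159 118 120 120 132 170]
[248 196  98  98 174 186 186 184 185 184 184 187 185 185 186 202 223 224
 223 225 224 224 224 165 164 164 164 165 163 165 164 164 164 145 146]
tip [ 44.4 -75.3]
[  -9.1 -187.6]
[ 135.  -196.2]
[-27.4   1.7]
head 616 [44.6 88.8]
```

The tab is at y of about -120.5, the tail at -34.9 and the plunger tip at -75.5, all in the same camera frame, so the gap is about 40 mm. The travel needed is 40 + 2 (slide to the drive face) + 6 = 48 mm. I'll go down and grip the tab.

>>> play_rows(
  deltas=[0,-2.3,40,0,0,0,0.5,0,-2.3,80,0,0,0,0.5,0,-2.3,105,0,0,0,0.5,0,-2.3,120,0,0,0,0.5,0,-2.3,126,0,0,0,0.5,0,-2.3,126,0,0,0,0.5],
)

```text
clock: 7.12
eef_pos: [557.5, -127.5, 85.7]
tool_rot: [3.142, 0.001, 2.892]
force: [0.6, -0.1, 1.2]
width: 42.4
gripper_force: 0.0
```

>>> play_rows(
  deltas=[0,0,0,0,0,0,0,0,0,0,0,0,0,0,0,0,0,0,0,0,0,0,0,0,0,0,0,0,0,0,0,0,0,0,0],
)

```text
clock: 7.75
eef_pos: [558.0, -127.3, 86.4]
tool_rot: [3.141, 0.002, 2.892]
force: [0.3, 1.4, 6.1]
width: 13.1
gripper_force: 59.2
```

Run:
```python
from h import *
p=json.load(open("pose.json"));pose=(p[0],np.array(p[1]));s=read_state();print(inv(pose,s["eef_pos"]),s["width"],s["force"])
```

```text
[  44.67850067 -122.76826495] 13.067602250191726 [0.29182525 1.43681697 6.08627025]
```

>>> play_rows(
  deltas=[0,5,0,0,0,0,0,0,10,0,0,0,0,0,0,15,0,0,0,0,0,0,20,0,0,0,0,0,0,25,0,0,0,0,0,0,29,0,0,0,0,0,0,33,0,0,0,0,0,0,36,0,0,0,0,0,0,38,0,0,0,0,0,0,38,0,0,0,0,0],
)

```text
clock: 9.0
eef_pos: [566.5, -93.7, 86.4]
tool_rot: [-3.139, 0.001, 2.89]
force: [-2.4, -5.6, 6.8]
width: 13.3
gripper_force: 59.5
```

>>> play_rows(
  deltas=[0,1,0,0,0,0,0,0,2,0,0,0,0,0,0,3,0,0,0,0,0,0,4,0,0,0,0,0,0,5,0,0,0,0,0,0,6,0,0,0,0,0,0,7,0,0,0,0,0,0,8,0,0,0,0,0,0,9,0,0,0,0,0,0,10,0,0,0,0,0],
)

```text
clock: 10.25
eef_pos: [568.9, -84.7, 86.4]
tool_rot: [-3.138, 0.001, 2.89]
force: [-1.6, -5.6, 7.4]
width: 13.4
gripper_force: 59.5
```

Run:
```python
from h import *
p=json.load(open("pose.json"));pose=(p[0],np.array(p[1]));s=read_state();print(inv(pose,s["eef_pos"]),s["width"],s["force"])
```

```text
[ 44.74462491 -78.76996295] 13.372572524941097 [-1.55774759 -5.62426267  7.42376722]
```

>>> play_rows(
  deltas=[0,1,0,0,0,0,0,0,2,0,0,0,0,0,0,3,0,0,0,0,0,0,3,0,0,0,0,0,0,3,0,0,0,0,0,0,3,0,0,0,0,0],
)

```text
clock: 11.0
eef_pos: [569.6, -82.0, 86.4]
tool_rot: [-3.138, 0.001, 2.89]
force: [-1.7, -6.0, 7.3]
width: 13.0
gripper_force: 59.5
```

Run:
```python
from h import *
p=json.load(open("pose.json"));pose=(p[0],np.array(p[1]));s=read_state();print(inv(pose,s["eef_pos"]),s["width"],s["force"])
```

```text
[ 44.77277717 -76.0000601 ] 12.988322539160066 [-1.65622768 -5.96329701  7.3285491 ]
```

>>> play_rows(
  deltas=[0,1.2,0,0,0,0,0,0,1.2,0,0,0,0,0,0,1.2,0,0,0,0,0,0,1.2,0,0,0,0,0.4,0,1.2,0,0,0,0,0.4,0,1.2,0,0,0,0,0.4],
)

```text
clock: 11.75
eef_pos: [570.2, -76.5, 85.2]
tool_rot: [3.141, -0.0, 2.892]
force: [-0.3, -0.1, 0.2]
width: 34.2
gripper_force: 0.0
```

>>> play_rows(
  deltas=[0,0,-10,0,0,0,0.4,0,0,-40,0,0,0,0.4,0,0,-80,0,0,0,0.4,0,0,-125,0,0,0,0.4,0,0,-125,0,0,0,0.4,0,0,-125,0,0,0,0.4],
)

```text
clock: 12.5
eef_pos: [569.7, -76.9, 210.4]
tool_rot: [3.142, -0.0, 2.892]
force: [-0.6, 0.2, 0.0]
width: 34.1
gripper_force: 0.0
```

Run:
```python
from h import *
c=camera_info("wrist");im=get_image("wrist")
b=im[:,:,::-1].copy();cv2.imwrite("pics/w4.png",b)
cv2.imwrite("pics/w4c.png",cv2.resize(b[150:290,260:460],None,fx=4,fy=4))
p=json.load(open("pose.json"));pose=(p[0],np.array(p[1]));s=read_state();print(s["clock"],inv(pose,s["eef_pos"]),s["force"])
V=b.max(2).astype(int);S=V-b.min(2)
for z,y in((117,-74),(60,-35)):print(proj(c,W(pose,45,y,z)).round(0))
for r in(235,245,252):
    x=np.nonzero(V[r,295:350]<60)[0]+295;print(r,x.min(),x.max(),inv(pose,ray(c,x.min(),r,117)).round(1),inv(pose,ray(c,x.max()+1,r,117)).round(1))
```

```text
12.55 [ 43.26976267 -71.11814416] [-0.23194279 -0.03699358  0.32891185]
[317. 242.]
[374. 216.]
235 307 328 [ 40.5 -80. ] [ 40.6 -67.3]
245 307 328 [ 46.7 -80.1] [ 46.7 -67.3]
252 307 328 [ 51.  -80.1] [ 51.  -67.3]
```

View pics/w4c.png

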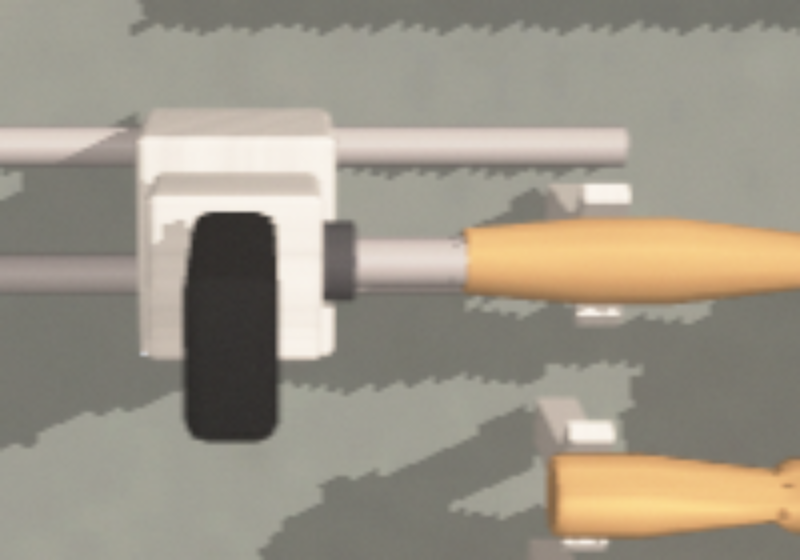

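The close view shows the pin pressed against the bobbin tail (crop column 467, collar at 356). It is about 4.7 mm in and the bobbin is seated. I'll nudge it 1.3 mm further to reach about 6 mm.

>>> play_rows(
  deltas=[0,-4.5,40,0,0,0,0.4,0,-4.5,80,0,0,0,0.4,0,-4.5,105,0,0,0,0.4,0,-4.5,120,0,0,0,0.4,0,-4.5,125,0,0,0,0.4,0,-4.5,125,0,0,0,0.4,0,-4.5,125,0,0,0,0,0,-4.5,125,0,0,0,0,0,-4.5,125,0,0,0,0,0,-4.5,125,0,0,0,0],
)

```text
clock: 13.8
eef_pos: [569.8, -81.4, 86.4]
tool_rot: [3.141, 0.002, 2.892]
force: [-0.5, 0.3, 5.8]
width: 13.1
gripper_force: 59.4
```

```bash
cat > q.py <<'E'
from h import *
p=json.load(open("pose.json"));pose=(p[0],np.array(p[1]));s=read_state();print(inv(pose,s["eef_pos"]),s["width"],s["force"])
E
python3 q.py
```

```text
[ 44.81630183 -75.39240976] 13.10438621614792 [-0.48803473  0.26367084  5.78206594]
```

>>> play_rows(
  deltas=[0,1,0,0,0,0,0,0,2,0,0,0,0,0,0,2.5,0,0,0,0,0,0,2.5,0,0,0,0,0,0,2.5,0,0,0,0,0],
)

```text
clock: 14.42
eef_pos: [569.7, -81.4, 86.4]
tool_rot: [-3.139, 0.002, 2.89]
force: [-1.8, -4.4, 6.5]
width: 13.0
gripper_force: 59.7
```

```bash
python3 q.py
```

```text
[ 44.78900259 -75.36800394] 12.985478315481243 [-1.82783381 -4.4161541   6.54809134]
```

>>> play_rows(
  deltas=[0,1,0,0,0,0,0,0,2,0,0,0,0,0,0,2.5,0,0,0,0,0,0,2.5,0,0,0,0,0,0,2.5,0,0,0,0,0],
)

```text
clock: 15.05
eef_pos: [570.0, -80.5, 86.3]
tool_rot: [-3.137, 0.001, 2.89]
force: [-1.8, -7.1, 7.1]
width: 13.2
gripper_force: 59.7
```

```bash
python3 q.py
```

```text
[ 44.7851291  -74.46756367] 13.201276882359371 [-1.82150065 -7.13335593  7.10582602]
```

>>> play_rows(
  deltas=[0,0.5,0,0,0,0,0,0,0.5,0,0,0,0,0,0,0.5,0,0,0,0,0.4,0,0.5,0,0,0,0,0.4,0,0.5,0,0,0,0,0.4],
)

```text
clock: 15.68
eef_pos: [570.4, -75.4, 85.2]
tool_rot: [3.141, -0.0, 2.892]
force: [0.8, 0.1, 0.3]
width: 33.9
gripper_force: 0.0
```

>>> play_rows(
  deltas=[0,0,-10,0,0,0,0.4,0,0,-40,0,0,0,0.4,0,0,-80,0,0,0,0.4,0,0,-125,0,0,0,0.4,0,0,-125,0,0,0,0.4,0,0,-125,0,0,0,0.4],
)

```text
clock: 16.42
eef_pos: [570.0, -76.0, 210.4]
tool_rot: [3.142, -0.0, 2.892]
force: [0.2, -0.6, 0.6]
width: 34.0
gripper_force: 0.0
```

Run:
```python
from h import *
b=get_image("wrist")[:,:,::-1].copy();cv2.imwrite("pics/w5.png",b)
c=camera_info("wrist");p=json.load(open("pose.json"));pose=(p[0],np.array(p[1]))
V=b.max(2).astype(int)
x=np.nonzero(V[245,285:350]<60)[0]+285;print(x.min(),x.max(),inv(pose,ray(c,(x.min()+x.max()+1)/2,245,117)).round(1))
```

```text
306 328 [ 45.9 -73. ]
```

View pics/w5.png

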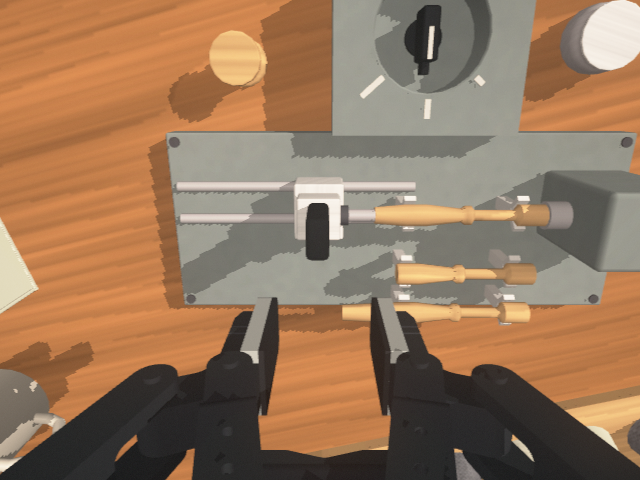

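The view shows the bobbin seated against the drive stub at about (550,214). The plunger is pressed to about half way at (376,215), the knob still points at the medium mark, and all three bobbins are in their rests.

```bash
python3 -c "from cell import *;print(finish_job())"
```

```text
the job is handed in; nothing more can be done
None
```

The job is handed in: the medium bobbin is in the cradle, the knob points at the medium mark, and the tailstock is up with its plunger pressed about 5.5 mm of its 12 mm; all three bobbins are still in their rests.

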